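# Move the battery pack from the charger to the work light

### The job

The battery pack on the charger is charged: press the charger's catch so that the pack springs loose, slide it off, and slide it onto the dovetail foot of the work light, fully home, until that catch springs up behind it. Let go of the pack and leave the other things on the bench where they are.

Things in the scene. Friction and masses are not known exactly. Their poses are not given: they have to be found in the camera images.
- pack_center (a point): Centre (half-way up the case) of the battery pack: black case 90 mm long (x), 52 wide (y), 44 high, ribbed sides, on a grey dovetail foot 14 mm high (64 mm at its widest, neck 46). 58 mm high in all, 0.4 kg; the centre is 36 mm above its underside, 22 below its top. x: the way it slides on; on the charger its axes match the charger's. Grasp it across its 52 mm width.
- charger: Battery charger, fixed, mouth towards the robot: grey, with a black slotted housing 62 mm deep, 52 high behind a stop wall (face at x = +47.5 mm, 62 mm high). Origin on the bench under the middle of a home pack; +x is the way a pack slides on, +y to the left, z up. The deck, 20 mm above the bench and 112 wide, begins at x = -85 mm. The pack starts on it, locked in by its catch.
- lamp: Work light, fixed, mouth towards the robot: aluminium base, black lamp head 100 mm square on two brackets behind the stop wall (x = +85 to +155 mm, up to 140 mm high). Starts empty. Origin and axes as for the charger, and exactly the same deck, dovetail, tooth, pad and ejector.
- charger_home (a point): Where the centre of the pack is when home on the charger: x = 0, y = 0, 56 mm above the bench. A steel tooth 36 mm wide stands 5 mm out of the deck behind the home pack (upright face at x = -45.5 mm, ramp on the mouth side) that holds it. A black sprung ejector in the stop wall pushes the pack outwards: about 5 N at home, 3 N when 14 mm out.
- charger_mouth (a point): Where the centre of the pack is when, drawn straight back with its foot on the deck, it is free of the charger's dovetail and can be lifted: x = -80 mm, y = 0, 56 mm above the bench. Nearer to home than x = -77 mm the lips hold it down.
- lamp_home (a point): Where the centre of the pack must be when home on the light: x = 0 (+-1 mm), y = 0, 56 mm above the bench. The pack presses the tooth down on its way; the tooth springs up behind it at home. The pack can go 2 mm farther, to the stop wall. Sliding home takes 6 to 12 N (friction about 0.25). A pack that is not caught is pushed back by the ejector to about x = -14 mm.
- lamp_mouth (a point): Pack centre where it can be set on the deck: x = -80 mm, y = 0, 56 mm above the bench. 10 mm guides, open above, 37 to 43 mm either side of the middle, lie before the overhanging 45-degree dovetail lips (x = -30 to +48 mm, tops 32 mm above the bench). The lips flare by 3.5 mm a side up to x = -5, then leave the foot 1.5 mm of play each side and above.
- charger_pad (a point): Top middle of the charger's catch pad: black, ribbed, 28 x 26 mm, left of the mouth at x = -53, y = +75 mm, 32 mm above the bench when up. Straight down: 1 N to begin, 2 N at the bottom (6.5 mm), up to 2 N more while the pack leans on the tooth. Down 5 mm it frees the pack, which springs 14 to 25 mm out over the tooth; then let go: the tooth stays pressed under the pack.
- lamp_pad (a point): The same pad of the work light's catch, at x = -53, y = +75 mm in the lamp's frame.
- charger_catch (a joint): Travel of the charger's catch, m: 0 = up (pack locked in, or slide empty), 0.0065 = pressed right down.
- lamp_catch (a joint): The same for the work light's catch; it goes down while the pack slides over it and back to 0 when the pack is home.
- block_b: Wooden packing block 60 x 60 x 30 mm between the charger and the light. A bystander; its origin is the centre of its underside.
- masking_tape: Roll of masking tape lying flat, 100 mm across, 25 mm high, to the left. A bystander; its origin is the centre of its underside.
- offcut_3: Wooden batten offcut 50 x 150 x 22 mm, to the right. A bystander; its origin is the centre of its underside.
Things that resemble listed ones, but are neither listed nor needed, are in the scene too. What is shaped like the part that bears pack_center but green, orange or white is not meant.

How it is judged:
On the way, in this order (a step that is already met when the one before it is completed fails the run):
1. the charger's catch is pressed down and the pack has sprung out over the tooth (value of joint charger_catch above 0.0015 m and x of pack_center in the frame of charger below -0.006 m), for 0.1 s.
2. the pack is off the charger (horizontal distance between pack_center and charger above 0.1 m), for 0.1 s.
At the end, for the whole second after the job is handed in: The pack stands in the work light's slide, fully home: its centre within 4 mm of the home place along and across the slide and in height, its length within 0.08 rad of the slide's, at rest; the light's catch is up behind it (within 1.5 mm) and the charger's catch is up again too (within 1.5 mm) (x of pack_center in the frame of lamp between -0.004 and 0.004 m and y of pack_center in the frame of lamp between -0.004 and 0.004 m and z of pack_center in the frame of lamp between 0.052 and 0.06 m and angle between the x axis of pack_center and the x axis of lamp, either way round below 0.08 rad and value of joint each of lamp_catch, charger_catch below 0.0015 m and linear speed of pack below 0.01 m/s); the robot touches nothing.
It fails at once if the packing block is pushed more than 30 mm from its place (distance of block_b from where it was at the start of the episode above 0.03 m).
It fails at once if the roll of tape is pushed more than 30 mm from its place (distance of masking_tape from where it was at the start of the episode above 0.03 m).
It fails at once if the batten offcut is pushed more than 30 mm from its place (distance of offcut_3 from where it was at the start of the episode above 0.03 m).
It also fails if it takes over 51 s, if anything falls off the work surface, if the arm or the gripper's body presses on something with over 40 N, if the wrist force passes 120 N, or if a joint passes its speed limit or range.

### The arm

A 6-joint arm with a two-finger parallel gripper is mounted at the origin on a cart in front of the work surface, level with it; the furniture and walls round the work are solid. World frame = base frame: x ahead of the robot, y to its left, z up, the work surface at z = 0. Lengths are in m, angles in rad, forces in N, time in s.
With the tool pointing down it reaches from about 0.35 to 0.875 m from the base axis. Payload 4.2 kg.
Tool frame: the origin (TCP) lies at the very end of the fingers, on their centre line; the grasp point (between the pads) lies 19 mm behind it; z points along the fingers, y is the line along which they close (so a half turn about z gives the same grasp; the last joint's range is limited). The gripper opens to 85 mm and grips with 20 to 120 N. Pads are 22 mm wide; open, the fingers measure 114 mm over their backs; the gripper's body (76 mm by 85 mm) begins 54 mm behind the grasp point. The pads swing forward as they close: fully open they stand 13 mm farther back than shut.
Start: joints at [1.491, 0.385, 0.008, 0, -1.194, -0.259], TCP at [0.208, 0.589, 0.231] pointing down, gripper open.
Joint ranges: [-3.14, 3.14], [-1.21, 2.06], [-1.07, 1.41], [-3.16, 2.05], [-2.99, -0.16], [-3.1, 3.1]. Speed limits (rad/s): [2.79, 2.79, 3.14, 3.14, 3.14, 3.14].

### API

Orientations are given as a unit quaternion [x, y, z, w].
In Python, from cell import read_state, camera, camera_model, job_done, search_frame, trace gives the robot as it stands. The module is installed in compiled form; this text tells all that it offers.
- The arm moves only by the shell command python3 -m creep 'ROWS' [FORCE]. ROWS is JSON, a list of rows, each a list of 3 entries, a list of its own where there are three numbers: the finger opening in mm, from 0 to 85.4, then the shift along the tool's x, y, z each as a share of 100 mm, from -1 to 1, then the turn about the tool's z as a share of 180 degrees, from -1 to 1. In form: [[hand, [x, y, z], yaw], ...]. A call has exactly 10 rows; each row is the pose to reach, as a shift and turn from the pose commanded when the call began, along the tool's axes at that moment, turning the shorter way round; what a row does not reach only later rows make up. A row lasts 1/8 s, in which the tool goes at most 62.5 mm and 10.7 degrees, less where a joint would pass 70% of its speed; a pose out of reach is approached as far as the arm can. A call with a number of a shift or a turn outside -1 to 1 is refused whole. A call with a gripper value outside its range is refused whole. The fingers move at their own pace and stop on an object; FORCE is the grip in N (left out, the last holds). Time passes only in rows, so rows that repeat a pose let the fingers close, or fill a call up. It gives the time, the measured TCP pose, the force, the opening and the grip force at its end, in the units of the state.
- read_state(): the state, without advancing time (a new reading comes with each control period).
- camera(name): name is "scene" or "top" or "wrist"; returns (picture, depth): 420x560x3 uint8, blue, green, red; 420x560 float32, m along the optical axis (not along the pixel's ray), 0 where there is no reading.
- camera_model(name): a dict with "fx", "fy", "cx", "cy" (pixels), "xyz" and "orientation" of the camera in the world. Camera axes: x right, y up, looking along -z (the intrinsics and any distortion apply to the point x, -y, -z); pixel columns grow to the right and rows downward; lengths in m; the calibration is good to about 2 mm. The wrist camera is an equidistant fisheye: a pixel r from the principal point sees the ray r / f radians off the axis. A picture is of the moment at which its call begins: read the wrist's pose just before it. camera_model takes no time and is no camera call; for the wrist camera it gives the pose at the moment of the call.
- job_done(): hands the job in; it is judged then, once.
Trained networks look in the newest picture that a camera, given by its name, has taken for a name from the list of things; names that differ only in an ending like _2 or _b are one class to them, and where a whole thing is asked for, a point or a joint stands for the part that bears it (a point fixed in the world has none). Each returns a list of dicts, best first, with "score" (0 to 1); they miss things now and then, are a little off and sometimes report something else, mostly with a low value. They report only what shows in the picture. A call takes as long as a camera call. They do not tell look-alikes from the thing itself.
- search_frame(label, camera): "extent" ([left, top, right, bottom] in pixels, round what is visible of it).
- trace(label, camera): "pixels" (420x560 bool, what is visible of it) and "extent" ([left, top, right, bottom] in pixels, round what is visible of it).
The state is a dict: "time_s": time; "joints": joint angles; "dq": joint speeds; "joint_efforts": joint torques, N m; "eef_pos": TCP position; "tool_rot": TCP orientation; "wrist_force": force on the tool from outside, world axes, zero at the start; "wrist_torque": the same for the moment, N m; "grip_width": finger opening in m; "finger_force": force on a finger pad.
Only numpy, scipy, OpenCV 4.12 (cv2) and the standard library are available. Lean on these libraries where they do the work, as an engineer would, in place of code of your own. Each camera call takes 0.05 s, during which the arm holds its last target. There are 200 camera calls.

## Working session

There is one attempt and no reset: what is moved stays moved. The work goes in short steps, Python scripts to look and compute and a shell command to move; the robot and the scene stay as the last step left them, time stands still between calls to the robot, and variables do not carry over. Pictures are saved under pics/ and viewed, at most 10 in all, crops included, and the job is handed in when it is done.

```bash
mkdir -p pics; cat > h.py <<'E'
import numpy as np,cv2,json
from scipy.spatial.transform import Rotation as R
from cell import *
def cloud(name,d,m):
    v,u=np.mgrid[0:d.shape[0],0:d.shape[1]]
    P=np.stack([(u-m['cx'])/m['fx']*d,-(v-m['cy'])/m['fy']*d,-d],-1)
    return P@R.from_quat(m['orientation']).as_matrix().T+np.array(m['xyz'])
E
python3 - <<'E'
from h import *
for n in("top","scene"):
    b,d=camera(n);m=camera_model(n);cv2.imwrite(f'pics/{n}.png',b);np.savez(f'{n}.npz',b=b,d=d,P=cloud(n,d,m))
    print(n,m)
    for l in("pack_center","charger","lamp","block_b","masking_tape","offcut_3","charger_pad"):
        for r in search_frame(l,n)[:4]: print(l,round(r['score'],2),np.round(r['extent']))
s=read_state();print(s['time_s'],s['eef_pos'],s['tool_rot'],R.from_quat(s['tool_rot']).as_matrix().round(3))
E
```

```text
top {'fx': 517.4635610562992, 'fy': 517.4635610562992, 'cx': 274.53981432491065, 'cy': 197.79413516090563, 'xyz': array([0.38711562, 0.00458903, 1.42833846]), 'orientation': array([-0.06347748,  0.05465722,  0.71478411, -0.69431036])}
pack_center 0.97 [380. 268. 424. 300.]
pack_center 0.88 [271. 140. 296. 178.]
pack_center 0.73 [344. 166. 370. 204.]
pack_center 0.69 [216. 105. 249. 142.]
charger 0.59 [321. 140. 380. 220.]
lamp 0.75 [170. 148. 218. 239.]
block_b 0.6 [265. 196. 287. 220.]
masking_tape 0.85 [121. 245. 159. 278.]
offcut_3 0.71 [394. 229. 452. 250.]
charger_pad 0.56 [323. 199. 362. 211.]
scene {'fx': 484.6571259972695, 'fy': 484.6571259972695, 'cx': 287.27287378635725, 'cy': 207.14809095750218, 'xyz': array([0.19523081, 0.80197908, 1.08568344]), 'orientation': array([-0.08733543,  0.33751924,  0.91143275, -0.21850315])}
pack_center 0.59 [236. 178. 274. 215.]
pack_center 0.55 [183. 195. 213. 234.]
charger 0.75 [269. 133. 340. 197.]
lamp 0.64 [190. 219. 292. 314.]
block_b 0.71 [276. 208. 310. 233.]
masking_tape 0.81 [251. 326. 294. 372.]
masking_tape 0.32 [190. 222. 292. 314.]
offcut_3 0.67 [360. 129. 386. 166.]
offcut_3 0.37 [294. 141. 324. 172.]
0.8 [0.20769821 0.58946377 0.23132315] [ 9.85681761e-01 -1.68616324e-01 -7.61482615e-06 -1.51935931e-05] [[ 0.943 -0.332 -0.   ]
 [-0.332 -0.943  0.   ]
 [-0.    -0.    -1.   ]]
```

```bash
python3 - <<'E'
import cv2
b=cv2.imread('pics/top.png')
cv2.imwrite('pics/topc.png',cv2.resize(b[90:310,110:470],None,fx=2.2,fy=2.2,interpolation=cv2.INTER_CUBIC))
b=cv2.imread('pics/scene.png')
cv2.imwrite('pics/scenec.png',cv2.resize(b[110:390,150:430],None,fx=2.1,fy=2.1,interpolation=cv2.INTER_CUBIC))
E
```

```text
(no output)
```

View pics/topc.png

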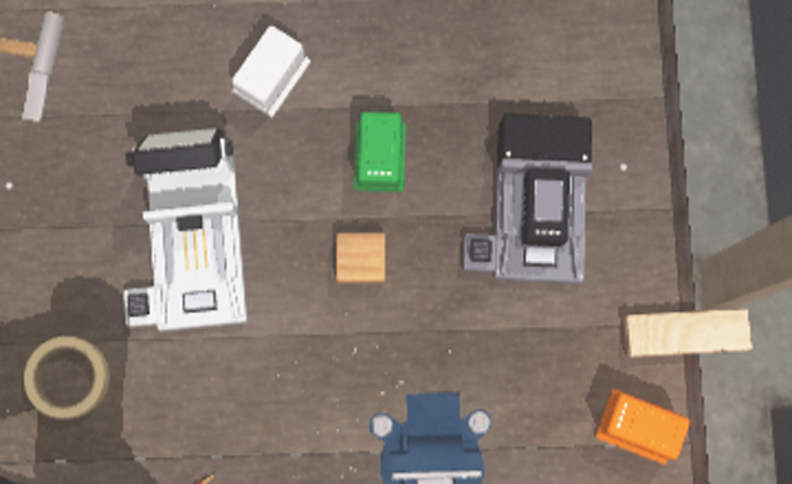

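View pics/scenec.png

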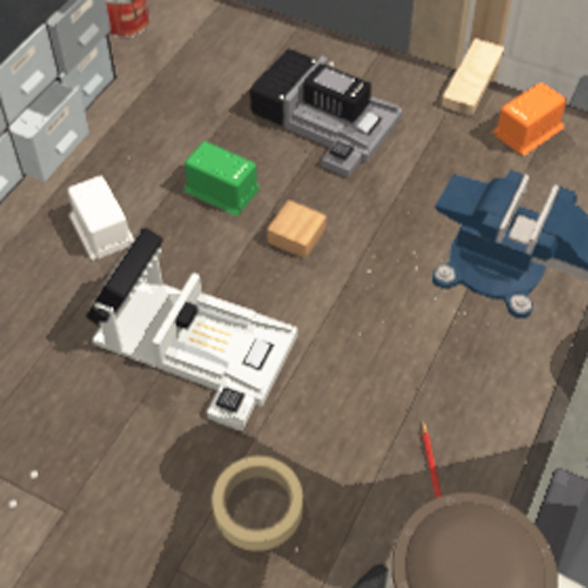

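The top view shows the four pack-shaped things: white near full-frame px (233,122), green (283,159), orange (402,284), and black (357,184). Only the black one fits, and it sits in the grey charger. The lamp is at the left, empty, around (195,193).

```bash
python3 - <<'E'
from h import *
z=np.load('top.npz');P=z['P'];d=z['d']
def rect(n,box,lo,hi):
    l,t,r,b=box;Q=P[t:b,l:r].reshape(-1,3);Q=Q[(d[t:b,l:r].ravel()>0)&(Q[:,2]>lo)&(Q[:,2]<hi)]
    k=cv2.minAreaRect((Q[:,:2]*1000).astype(np.float32))
    c=Q.mean(0)
    print(n,len(Q),'z',np.median(Q[:,2]).round(4),'rect',np.round(k[0],1),np.round(k[1],1),round(k[2],2),'mean',c.round(4),'x',np.percentile(Q[:,0],[1,99]).round(3),'y',np.percentile(Q[:,1],[1,99]).round(3))
print('bench',np.median(P[230:240,300:380,2]))
rect('pack',(340,160,375,206),.072,.09)
rect('ch pad',(318,192,335,215),.024,.04)
rect('ch all low',(315,140,382,222),.012,.027)
rect('ch deck+lips',(315,140,382,222),.012,.04)
rect('ch wall',(315,130,382,222),.054,.068)
rect('ch housing',(315,130,382,222),.045,.057)
rect('lamp pad',(163,215,182,242),.024,.04)
rect('lamp deck',(176,180,225,242),.012,.027)
rect('lamp deck+',(176,180,225,242),.012,.04)
rect('lamp wall',(165,165,225,205),.054,.07)
rect('lamp head',(160,140,225,200),.1,.16)
rect('block',(260,190,290,222),.022,.04)
rect('tape',(118,240,162,282),.018,.04)
rect('offcut',(390,225,455,255),.015,.04)
rect('green',(265,135,300,182),.045,.09)
E
```

```text
bench -0.0007422375014138893
pack 620 z 0.0774 rect [ 649.7 -205.9] [52.3 90. ] 85.02 mean [ 0.6498 -0.2056  0.0775] x [0.606 0.694] y [-0.232 -0.179]
ch pad 98 z 0.0312 rect [ 604.4 -128.5] [33.  27.9] 2.72 mean [ 0.6038 -0.1273  0.031 ] x [0.59  0.619] y [-0.142 -0.115]
ch all low 1001 z 0.0198 rect [ 665.4 -190.4] [150.9 197.8] 83.36 mean [ 0.6092 -0.1885  0.02  ] x [0.565 0.707] y [-0.262 -0.109]
ch deck+lips 1544 z 0.0228 rect [ 671.  -188.8] [150.7 207.8] 84.74 mean [ 0.6208 -0.1881  0.024 ] x [0.566 0.733] y [-0.261 -0.111]
ch wall 387 z 0.058 rect [ 685.9 -208.1] [108.7 161.8] 85.15 mean [ 0.7091 -0.2086  0.0587] x [0.605 0.766] y [-0.265 -0.157]
ch housing 826 z 0.0514 rect [ 687.3 -209. ] [112.1 164.3] 86.01 mean [ 0.7351 -0.2118  0.0514] x [0.607 0.769] y [-0.268 -0.158]
lamp pad 107 z 0.0324 rect [554.2 293.5] [35.6 59.8] 88.35 mean [0.5491 0.2973 0.0321] x [0.535 0.581] y [0.276 0.311]
lamp deck 1549 z 0.02 rect [601.4 229.5] [124.3 166.2] 89.83 mean [0.5828 0.2282 0.02  ] x [0.521 0.682] y [0.17  0.288]
lamp deck+ 2073 z 0.0215 rect [601.4 229.5] [124.3 166.2] 89.83 mean [0.5885 0.2285 0.0229] x [0.523 0.682] y [0.171 0.288]
lamp wall 238 z 0.0604 rect [651.4 231.5] [ 28.4 109.3] 4.17 mean [0.6555 0.2319 0.0604] x [0.638 0.667] y [0.178 0.285]
lamp head 571 z 0.1284 rect [716.4 231.7] [ 45.4 109.3] 5.21 mean [0.7122 0.234  0.1265] x [0.693 0.739] y [0.187 0.284]
block 477 z 0.0294 rect [599.9  22.4] [57.8 58.9] 88.47 mean [0.5998 0.0223 0.0295] x [0.571 0.629] y [-0.007  0.051]
tape 534 z 0.0247 rect [462.4 389.5] [100.2  97.2] 87.67 mean [0.4624 0.3902 0.0248] x [0.414 0.511] y [0.342 0.439]
offcut 998 z 0.0208 rect [ 495.9 -379.1] [ 50.2 150.4] 1.5 mean [ 0.4959 -0.3793  0.021 ] x [0.471 0.521] y [-0.453 -0.306]
green 612 z 0.0575 rect [733.7  -6.1] [52.3 90.7] 87.4 mean [ 0.7321 -0.0057  0.0574] x [0.689 0.776] y [-0.033  0.02 ]
```

```bash
cat > fit.py <<'E'
from h import *
from scipy.optimize import minimize
def fit(Q,x0):
    Q=Q[(abs(Q[:,0]-x0[0])<.2)&(abs(Q[:,1]-x0[1])<.15)]
    def f(p,full=False):
        c,s=np.cos(p[2]),np.sin(p[2]);X=Q[:,0]-p[0];Y=Q[:,1]-p[1]
        x=c*X+s*Y;y=-s*X+c*Y
        g=lambda t:np.clip(t/.003+.5,0,1)
        deck=g(x+.085)*g(.056-abs(y))
        near=(x>-.12)&(x<.04)&(y>-.09)&(y<.053)
        m=np.clip(Q[:,2]/.02,0,1)
        e=((m-deck)**2)[near].sum()
        # stop wall face
        n2=(x>.03)&(x<.052)&(abs(y)<.05)&(abs(y)>.036)
        e+=((np.clip((Q[:,2]-.032)/.028,0,1)-g(x-.0475))**2)[n2].sum()
        # pad block outer: z>26 patch 28x26
        n3=(abs(x+.053)<.022)&(abs(y-.075)<.0165)
        e+=((np.clip((Q[:,2]-.02)/.012,0,1)-g(.013-abs(x+.053))*g(.014-abs(y-.075)))**2)[n3].sum()*.5
        return e
    best=min((minimize(f,np.array(x0)+[a,b,t],method='Nelder-Mead',options=dict(xatol=1e-5,fatol=1e-4,initial_simplex=np.array(x0)+[a,b,t]+np.array([[0,0,0],[.006,0,0],[0,.006,0],[0,0,.04]]))) for a in(-.004,.004) for b in(-.004,.004) for t in(-.03,.03)),key=lambda r:r.fun)
    return best.x,best.fun
E
python3 - <<'E'
from fit import *
for n in('top','scene'):
    z=np.load(n+'.npz');Q=z['P'][z['d']>0]
    for x0 in((.606,.229,.08),(.65,-.206,-.087)):
        p,e=fit(Q,x0);print(n,p.round(4),np.degrees(p[2]).round(2),e)
Q=np.concatenate([(lambda z:z['P'][z['d']>0])(np.load(n+'.npz')) for n in('top','scene')])
v=Q[(abs(Q[:,0]-.38)<.12)&(abs(Q[:,1]+.05)<.13)&(Q[:,2]<.3)&(Q[:,2]>.05)];print('vise',v.min(0),v.max(0))
print(camera_model('wrist'))
E
```

```text
top [0.6072 0.2292 0.0751] 4.3 51.96789822573305
top [ 0.6513 -0.2067 -0.0775] -4.44 40.19587402332961
scene [0.6056 0.2212 0.0744] 4.26 41.87783337696212
scene [ 0.649  -0.2141 -0.0819] -4.69 32.0575117865689
vise [ 0.26005836 -0.11348899  0.0503327 ] [ 0.42852747 -0.00447881  0.13615917]
{'fx': 325.19226210127806, 'fy': 325.19226210127806, 'cx': 282.3308021474887, 'cy': 208.71519125262898, 'xyz': array([0.27116506, 0.56704691, 0.37363733]), 'orientation': array([ 0.07792983, -0.11011877,  0.8087119 , -0.57252587])}
```

```bash
for i in 1; do python3 -m creep '[[85,[0.08,0.06,0],0],[85,[0.16,0.12,0],0],[85,[0.25,0.18,0],0],[85,[0.35,0.25,0],0],[85,[0.45,0.32,0],0],[85,[0.55,0.39,0],0],[85,[0.65,0.46,0],0],[85,[0.75,0.53,0],0],[85,[0.88,0.62,0],0],[85,[1,0.7,0],0]]' 60; done
python3 -m creep '[[85,[0.1,0.07,0],0],[85,[0.2,0.14,0],0],[85,[0.3,0.21,0],0],[85,[0.4,0.28,0],0],[85,[0.5,0.35,0],0],[85,[0.6,0.42,0],0],[85,[0.7,0.49,0],0],[85,[0.8,0.56,0],0],[85,[0.9,0.63,0],0],[85,[1,0.7,0],0]]'
python3 -m creep '[[85,[0.1,0.07,0],0],[85,[0.2,0.14,0],0],[85,[0.3,0.21,0],0],[85,[0.4,0.28,0],0],[85,[0.5,0.35,0],0],[85,[0.6,0.42,0],0],[85,[0.7,0.49,0],0],[85,[0.8,0.56,0],0],[85,[0.9,0.63,0],-0.04],[85,[1,0.7,0],-0.08]]'
cat >> h.py <<'E'
def wcloud():
    m=camera_model('wrist');b,d=camera('wrist')
    v,u=np.mgrid[0:420,0:560];x=(u-m['cx'])/m['fx'];y=(v-m['cy'])/m['fy'];th=np.hypot(x,y)
    k=np.where(th>1e-9,np.tan(np.minimum(th,1.5))/np.maximum(th,1e-9),1)
    P=np.stack([x*k*d,-y*k*d,-d],-1)@R.from_quat(m['orientation']).as_matrix().T+np.array(m['xyz'])
    return b,d,P
E
python3 - <<'E'
from fit import *
b,d,P=wcloud();cv2.imwrite('pics/w1.png',b);np.savez('w1.npz',b=b,d=d,P=P)
Q=P[(d>0)&(d<.6)]
p,e=fit(Q,(.606,.227,.075));print(p.round(4),np.degrees(p[2]),e,len(Q))
s=read_state();print(s['time_s'],s['eef_pos'],R.from_quat(s['tool_rot']).as_matrix().round(3).tolist())
E
```

```text
time_s: 2.05
eef_pos: [0.2793, 0.4893, 0.2313]
tool_rot: [0.986, -0.169, 0.0, 0.0]
wrist_force: [0.6, 0.9, 0.5]
grip_width: 0.0852
finger_force: 0.0
time_s: 3.3
eef_pos: [0.3502, 0.3903, 0.2313]
tool_rot: [0.986, -0.169, -0.0, -0.0]
wrist_force: [0.5, 0.7, -0.2]
grip_width: 0.0852
finger_force: 0.0
time_s: 4.55
eef_pos: [0.4213, 0.291, 0.2313]
tool_rot: [0.999, -0.042, 0.0, 0.0]
wrist_force: [-0.2, -0.2, 0.4]
grip_width: 0.0848
finger_force: 0.0
[0.6052 0.226  0.0739] 4.2314999989798165 59.070430602145294 225088
4.6 [0.42168894 0.29018818 0.23130007] [[0.997, -0.082, -0.0], [-0.082, -0.997, -0.001], [-0.0, 0.001, -1.0]]
```

View pics/w1.png

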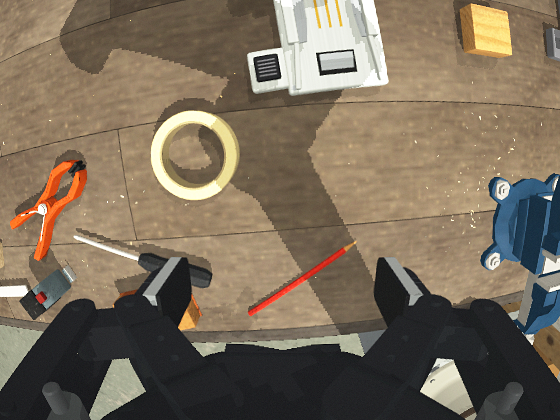

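The wrist picture shows the lamp mouth at the top centre (pad at (266,67)), tape at (195,155), block at (485,30). This agrees with the lamp fit of about (0.606, 0.227, 4.2°). Now to the charger pad.

```bash

python3 -m creep '[[85,[0.05,0.1,0],0],[70,[0.1,0.2,0],0],[60,[0.16,0.3,0],0],[50,[0.21,0.4,0],0],[40,[0.27,0.5,0],0],[30,[0.32,0.6,0],0],[20,[0.37,0.7,0],0],[10,[0.43,0.8,0],0],[0,[0.48,0.9,0],0],[0,[0.54,1,0],0]]'
python3 -m creep '[[0,[0.05,0.1,0],0],[0,[0.1,0.2,0],0],[0,[0.16,0.3,0],0],[0,[0.21,0.4,0],0],[0,[0.27,0.5,0],0],[0,[0.32,0.6,0],0],[0,[0.37,0.7,0],0],[0,[0.43,0.8,0],0],[0,[0.48,0.9,0],0],[0,[0.54,1,0],0]]'
python3 -m creep '[[0,[0.05,0.1,0],0],[0,[0.1,0.2,0],0],[0,[0.16,0.3,0],0],[0,[0.21,0.4,0],0],[0,[0.27,0.5,0],0],[0,[0.32,0.6,0],0],[0,[0.37,0.7,0],0],[0,[0.43,0.8,0],0],[0,[0.48,0.9,0],0],[0,[0.54,1,0],0]]'
python3 -m creep '[[0,[0.05,0.1,0.08],0],[0,[0.1,0.2,0.16],0],[0,[0.16,0.3,0.24],0],[0,[0.21,0.4,0.32],0],[0,[0.27,0.5,0.4],0],[0,[0.32,0.6,0.48],0],[0,[0.37,0.7,0.56],0],[0,[0.43,0.8,0.64],0],[0,[0.48,0.9,0.72],0],[0,[0.54,1,0.8],0]]'
python3 - <<'E'
from fit import *
b,d,P=wcloud();cv2.imwrite('pics/w2.png',b);np.savez('w2.npz',b=b,d=d,P=P)
Q=P[(d>0)&(d<.5)]
p,e=fit(Q,(.65,-.207,-.08));print(p.round(4),np.degrees(p[2]),e)
T=Q[(abs(Q[:,2]-.078)<.006)&(abs(Q[:,0]-.65)<.07)&(abs(Q[:,1]+.206)<.05)]
print(len(T),cv2.minAreaRect((T[:,:2]*1000).astype(np.float32)) if len(T)>50 else '',np.median(T[:,2]) if len(T) else 0)
T=Q[(abs(Q[:,2]-.032)<.004)&(abs(Q[:,0]-.604)<.025)&(abs(Q[:,1]+.127)<.02)];print('pad',len(T),T.mean(0) if len(T) else 0)
s=read_state();print(s['time_s'],s['eef_pos'],R.from_quat(s['tool_rot']).as_matrix().round(3).tolist())
E
```

```text
time_s: 5.85
eef_pos: [0.4662, 0.1867, 0.2313]
tool_rot: [0.999, -0.044, 0.0, -0.0]
wrist_force: [0.1, 0.1, -1.0]
grip_width: 0.0001
finger_force: 0.0
time_s: 7.1
eef_pos: [0.5112, 0.0823, 0.2313]
tool_rot: [0.999, -0.044, -0.0, 0.0]
wrist_force: [-0.6, 0.3, 0.3]
grip_width: -0.0002
finger_force: 0.0
time_s: 8.35
eef_pos: [0.5563, -0.022, 0.2313]
tool_rot: [0.999, -0.044, -0.0, 0.0]
wrist_force: [0.2, 0.4, 0.8]
grip_width: 0.0002
finger_force: 0.0
time_s: 9.6
eef_pos: [0.6014, -0.1263, 0.1508]
tool_rot: [0.999, -0.044, 0.0, -0.0]
wrist_force: [0.4, 0.0, 0.8]
grip_width: 0.0002
finger_force: 0.0
[ 0.6399 -0.206   0.0433] 2.4806911860204153 1101.6620677759813
8511 ((648.958740234375, -208.309326171875), (51.66783142089844, 89.97322082519531), 85.59492492675781) 0.07774560535106748
pad 1015 [ 0.6033166  -0.13036461  0.03161586]
9.65 [ 0.60123666 -0.12725123  0.14945037] [[0.996, -0.089, -0.002], [-0.089, -0.996, -0.0], [-0.002, 0.0, -1.0]]
```

View pics/w2.png

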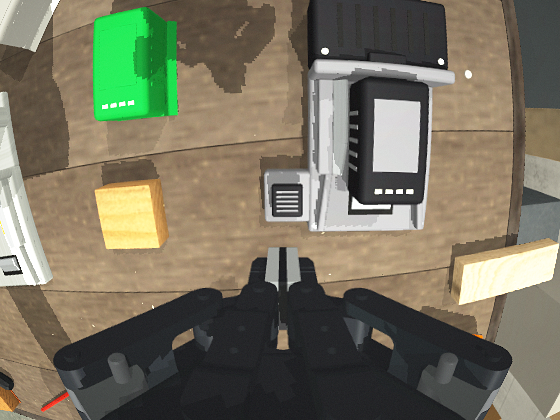

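The wrist picture shows the grey charger at (365,150) with the black pack in it (388,145), the pad at (288,199), and the closed fingertips at (283,262). Before I go down I'm checking how far the gripper linkage clears the pack.

```bash
python3 - <<'E'
from h import *
z=np.load('w2.npz');P=z['P'];d=z['d']
c=np.array([.6014,-.1263,.1508]);h=-.088
Q=(P-c)[d>0];x=np.cos(h)*Q[:,0]+np.sin(h)*Q[:,1];y=-np.sin(h)*Q[:,0]+np.cos(h)*Q[:,1];zz=Q[:,2]
for lo in range(-5,100,10):
    k=(zz>lo/1e3)&(zz<(lo+10)/1e3)&(abs(x)<.045)&(abs(y)<.12)
    if k.any():print(lo,k.sum(),'y',y[k].min().round(3),y[k].max().round(3),'x',x[k].min().round(3),x[k].max().round(3))
E
```

```text
-5 43 y -0.007 0.006 x 0.01 0.011
5 476 y -0.013 0.014 x 0.006 0.011
15 644 y -0.014 0.014 x 0.006 0.011
25 587 y -0.014 0.014 x 0.006 0.012
35 1202 y -0.029 0.027 x -0.012 0.014
45 3622 y -0.037 0.038 x -0.013 0.014
55 4983 y -0.045 0.045 x -0.01 0.017
65 6606 y -0.053 0.053 x -0.008 0.018
75 8458 y -0.061 0.061 x -0.008 0.018
85 13304 y -0.062 0.062 x -0.01 0.021
95 9423 y -0.054 0.054 x -0.004 0.021
```

```bash

python3 -m creep '[[0,[0.02,-0.01,0.1],0],[0,[0.02,-0.01,0.25],0],[0,[0.02,-0.01,0.4],0],[0,[0.02,-0.01,0.55],0],[0,[0.02,-0.01,0.7],0],[0,[0.02,-0.01,0.8],0],[0,[0.02,-0.01,0.9],0],[0,[0.02,-0.01,0.95],0],[0,[0.02,-0.01,1],0],[0,[0.02,-0.01,1],0]]'
python3 -m creep '[[0,[0,0,0.05],0],[0,[0,0,0.1],0],[0,[0,0,0.15],0],[0,[0,0,0.18],0],[0,[0,0,0.21],0],[0,[0,0,0.23],0],[0,[0,0,0.25],0],[0,[0,0,0.25],0],[0,[0,0,0.25],0],[0,[0,0,0.25],0]]'
cat > pk.py <<'E'
from h import *
import sys
b,d=camera('top');P=cloud('top',d,camera_model('top'))
lo=float(sys.argv[3]) if len(sys.argv)>3 else .072
x,y=float(sys.argv[1]),float(sys.argv[2])
T=P[(d>0)&(P[...,2]>lo)&(P[...,2]<lo+.014)&(abs(P[...,0]-x)<.06)&(abs(P[...,1]-y)<.05)]
print(len(T),cv2.minAreaRect((T[:,:2]*1000).astype(np.float32)),np.median(T[:,2]))
s=read_state();print(s['time_s'],s['eef_pos'],s['wrist_force'])
E
python3 pk.py .635 -.205
```

```text
time_s: 10.9
eef_pos: [0.6031, -0.1248, 0.0511]
tool_rot: [0.999, -0.044, -0.0, 0.0]
wrist_force: [-0.3, -0.4, 0.6]
grip_width: -0.0001
finger_force: 0.0
time_s: 12.15
eef_pos: [0.6032, -0.1248, 0.0264]
tool_rot: [0.999, -0.044, 0.0, -0.0]
wrist_force: [-0.8, -0.1, 0.5]
grip_width: 0.0002
finger_force: 0.8
355 ((635.529541015625, -212.31275939941406), (37.72957992553711, 89.98229217529297), 81.4502182006836) 0.07735917572015238
12.2 [ 0.60316564 -0.12485683  0.02637813] [-0.92254266  0.68732882  1.45560974]
```

```bash

python3 -m creep '[[0,[0,0,-0.2],0],[0,[0,0,-0.4],0],[0,[0,0,-0.7],0],[20,[0,0,-0.9],0],[50,[0,0,-1],0],[85,[-0.15,0,-1],0],[85,[-0.3,0,-1],0],[85,[-0.3,0,-1],0],[85,[-0.3,0,-1],0],[85,[-0.3,0,-1],0]]'
python3 pk.py .635 -.205
python3 - <<'E'
from h import *
b,d,P=wcloud();cv2.imwrite('pics/w3.png',b)
T=P[(d>0)&(d<.5)&(abs(P[...,2]-.078)<.006)&(abs(P[...,0]-.635)<.06)&(abs(P[...,1]+.206)<.05)]
print(len(T),cv2.minAreaRect((T[:,:2]*1000).astype(np.float32)))
E
```

```text
time_s: 13.45
eef_pos: [0.5738, -0.1222, 0.1261]
tool_rot: [0.999, -0.044, 0.0, 0.0]
wrist_force: [-0.2, 0.1, 0.2]
grip_width: 0.0848
finger_force: 0.0
78 ((634.493896484375, -224.83197021484375), (12.434860229492188, 87.30228424072266), 81.11614990234375) 0.07666330975308333
13.5 [ 0.57372715 -0.12222242  0.12605967] [-0.46235824  0.54444214 -0.31311983]
10392 ((635.1707763671875, -207.25778198242188), (51.80085754394531, 90.45964813232422), 85.44058227539062)
```

Pack is 14 mm out, at (0.635, -0.207), heading −4.6°. Now grasping it.

```bash

python3 -m creep '[[85,[0.11,0.13,0],0],[85,[0.22,0.26,0],0],[85,[0.33,0.4,0],0],[85,[0.44,0.53,0],0],[85,[0.55,0.66,0],-0.003],[85,[0.65,0.79,0],-0.003],[85,[0.65,0.79,0.05],-0.003],[85,[0.65,0.79,0.15],-0.003],[85,[0.65,0.79,0.28],-0.003],[85,[0.65,0.79,0.4],-0.003]]' 60
python3 -m creep '[[85,[0,0,0.15],0],[85,[0,0,0.3],0],[85,[0,0,0.4],0],[85,[0,0,0.46],0],[85,[0,0,0.46],0],[70,[0,0,0.46],0],[45,[0,0,0.46],0],[45,[0,0,0.46],0],[45,[0,0,0.46],0],[45,[0,0,0.46],0]]' 60
```

```text
time_s: 14.8
eef_pos: [0.6306, -0.206, 0.0851]
tool_rot: [0.999, -0.039, -0.001, -0.0]
wrist_force: [-0.7, -0.2, -0.5]
grip_width: 0.0851
finger_force: 0.0
time_s: 16.05
eef_pos: [0.6318, -0.2067, 0.0412]
tool_rot: [0.999, -0.039, 0.001, 0.0]
wrist_force: [-0.3, 0.3, 5.6]
grip_width: 0.0514
finger_force: 64.4
```

```bash

python3 -m creep '[[45,[-0.05,0,-0.01],0],[45,[-0.14,0,-0.01],0],[45,[-0.23,0,-0.01],0],[45,[-0.32,0,-0.01],0],[45,[-0.41,0,-0.01],0],[45,[-0.5,0,-0.01],0],[45,[-0.59,0,-0.01],0],[45,[-0.68,0,-0.01],0],[45,[-0.75,0,-0.01],0],[45,[-0.75,0,-0.01],0]]'
```

```text
time_s: 17.3
eef_pos: [0.5548, -0.2006, 0.0413]
tool_rot: [0.999, -0.039, -0.001, -0.0]
wrist_force: [-2.4, 0.7, 3.8]
grip_width: 0.0513
finger_force: 64.1
```

```bash

python3 -m creep '[[45,[0,0,-0.1],0],[45,[0,0,-0.25],0],[45,[0,0,-0.4],0],[45,[0,0,-0.52],0],[45,[0,-0.07,-0.6],0],[45,[0,-0.17,-0.6],0],[45,[0,-0.27,-0.6],0],[45,[0,-0.37,-0.6],0],[45,[0,-0.47,-0.6],0],[45,[0,-0.57,-0.6],0]]'
python3 -m creep '[[45,[0,-0.1,0],0],[45,[0,-0.2,0],0],[45,[-0.01,-0.3,0],0],[45,[-0.02,-0.4,0],0],[45,[-0.03,-0.5,0],0],[45,[-0.04,-0.6,0],0],[45,[-0.05,-0.7,0],0],[45,[-0.06,-0.8,0],0],[45,[-0.07,-0.9,0],0],[45,[-0.08,-1,0],0]]'
python3 -m creep '[[45,[0,-0.1,0],0],[45,[0,-0.2,0],0],[45,[0,-0.3,0],0],[45,[0,-0.4,0],0],[45,[0,-0.5,0],0],[45,[0,-0.6,0],0],[45,[0,-0.7,0],0],[45,[0,-0.8,0],0],[45,[0,-0.9,0],0],[45,[0,-1,0],0]]'
python3 -m creep '[[45,[0,-0.1,0],0],[45,[0,-0.2,0],0],[45,[0,-0.3,0],0],[45,[0,-0.4,0],0],[45,[0,-0.5,0],-0.01],[45,[0,-0.6,0],-0.02],[45,[0,-0.7,0],-0.03],[45,[0,-0.8,0],-0.04],[45,[0,-0.9,0],-0.048],[45,[0,-1,0],-0.048]]'
python3 - <<'E'
from fit import *
b,d,P=wcloud();cv2.imwrite('pics/w4.png',b);np.savez('w4.npz',b=b,d=d,P=P)
s=read_state();h=R.from_quat(s['tool_rot']).as_matrix()[:,0];print(s['time_s'],s['eef_pos'],h,s['grip_width'])
Q=P[(d>0)&(d<.5)]
T=Q[(abs(Q[:,2]-s['eef_pos'][2]-.037)<.008)&(np.hypot(Q[:,0]-s['eef_pos'][0],Q[:,1]-s['eef_pos'][1])<.075)]
print(len(T),cv2.minAreaRect((T[:,:2]*1000).astype(np.float32)),np.median(T[:,2]),T.max(0))
b,d=camera('top');PT=cloud('top',d,camera_model('top'))
print(fit(PT[d>0],(.606,.227,.074)))
E
```

```text
time_s: 18.55
eef_pos: [0.5608, -0.1431, 0.1011]
tool_rot: [0.999, -0.039, -0.0, 0.0]
wrist_force: [-0.0, 0.4, -5.4]
grip_width: 0.0513
finger_force: 63.6
time_s: 19.8
eef_pos: [0.5606, -0.0429, 0.1013]
tool_rot: [0.999, -0.039, 0.0, -0.0]
wrist_force: [1.2, 0.0, -5.2]
grip_width: 0.0514
finger_force: 63.6
time_s: 21.05
eef_pos: [0.5684, 0.0568, 0.1013]
tool_rot: [0.999, -0.039, -0.0, 0.0]
wrist_force: [0.3, -0.7, -5.0]
grip_width: 0.0513
finger_force: 63.6
time_s: 22.3
eef_pos: [0.5762, 0.1565, 0.1013]
tool_rot: [0.999, 0.037, -0.0, 0.0]
wrist_force: [0.6, -0.4, -5.1]
grip_width: 0.0512
finger_force: 63.6
22.35 [0.57669134 0.1576221  0.10138058] [0.99727496 0.07376633 0.0010917 ] 0.050875240858204884
24747 ((588.135498046875, 157.357421875), (74.8676528930664, 87.53950500488281), 3.0640227794647217) 0.13783122807375842 [0.62642777 0.20073349 0.14633683]
(array([0.60575882, 0.19014585, 0.8019633 ]), np.float64(418.4947674169166))
```

View pics/w4.png

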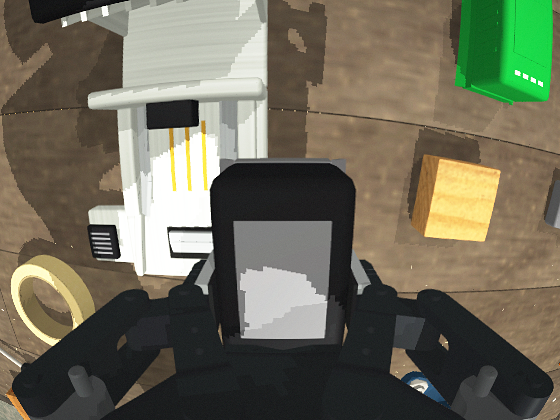

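The picture shows the pack held at (283,260), the lamp wall at (175,92), pad at (104,240), left guide at (148,180), and block untouched at (455,198). Now refining the lamp pose and the pack-in-hand pose from this cloud.

```bash
python3 - <<'E'
from fit import *
z=np.load('w4.npz');P=z['P'];d=z['d']
Q=P[(d>0)&(d<.6)&(P[...,2]<.085)]
Q=Q[::3]
p,e=fit(Q,(.606,.227,.074));print('fit',p.round(4),np.degrees(p[2]),e)
def lam(p,Q):
    c,s=np.cos(p[2]),np.sin(p[2]);X=Q[:,0]-p[0];Y=Q[:,1]-p[1];return c*X+s*Y,-s*X+c*Y
x,y=lam(p,Q);zz=Q[:,2]
# checks in lamp frame: wall face, left deck edge, pad centre, mouth edge
k=(zz>.056)&(zz<.066)&(abs(y-.02)<.035)&(x>.03)&(x<.08);print('wall x',np.percentile(x[k],[1,5,50,95]).round(4))
for a in(-.04,-.02,0,.02,.04):
  k=(zz>.056)&(zz<.066)&(abs(y-a)<.006)&(x>.03)&(x<.08);print('  wall at y',a,np.percentile(x[k],2).round(4) if k.any() else '')
for a in(-.02,0,.02,.035):
  k=(zz>.014)&(zz<.05)&(abs(x-a)<.005)&(y>.03)&(y<.075);print('  left edge at x',a,np.percentile(y[k],98).round(4))
k=(abs(zz-.032)<.004)&(abs(x+.053)<.02)&(abs(y-.075)<.018);print('pad',x[k].mean(),y[k].mean(),np.percentile(x[k],[2,98]),np.percentile(y[k],[2,98]))
k=(abs(zz-.02)<.004)&(x<-.06)&(x>-.1)&(y>0.01)&(y<.05);print('mouth',np.percentile(x[k],2))
# pack
A=P[(d>0)&(abs(P[...,2]-.138)<.003)&(np.hypot(P[...,0]-.58,P[...,1]-.158)<.07)]
t=np.array([.5767,.1576]);h=.0738
X=A[:,0]-t[0];Y=A[:,1]-t[1];tx=np.cos(h)*X+np.sin(h)*Y;ty=-np.sin(h)*X+np.cos(h)*Y
print('pack tx',np.percentile(tx,[0.5,99.5]),'at front ty',np.percentile(ty[tx>.02],[.5,99.5]))
for a in(-.015,0,.015):
  k=abs(ty-a)<.004;print(a,np.percentile(tx[k],99.5))
k=(tx>.015)&(tx<.042); 
for a in(.018,.025,.032):
  k=abs(tx-a)<.003;print(a,np.percentile(ty[k],[.5,99.5]))
E
```

```text
fit [0.605  0.2264 0.0702] 4.023093508419185 96.21620142504129
wall x [0.0318 0.0334 0.0491 0.0574]
  wall at y -0.04 0.0477
  wall at y -0.02 0.0342
  wall at y 0 0.0318
  wall at y 0.02 0.0443
  wall at y 0.04 0.0473
  left edge at x -0.02 0.0479
  left edge at x 0 0.0478
  left edge at x 0.02 0.0482
  left edge at x 0.035 0.048
pad -0.05186893209311152 0.07233606097266082 [-0.06554808 -0.03906116] [0.06104061 0.08554463]
mouth -0.0837849278268721
pack tx [-0.02081319  0.04718748] at front ty [-0.02546265  0.02349489]
-0.015 0.04723638509796255
0 0.04724345587357275
0.015 0.047333592495822245
0.018 [-0.02543634  0.02349241]
0.025 [-0.02562751  0.02354307]
0.032 [-0.0255079   0.02355889]
```

```bash

python3 -m creep '[[45,[-0.08,-0.08,0],0],[45,[-0.17,-0.17,0],0],[45,[-0.26,-0.28,0],0],[45,[-0.35,-0.39,0],0],[45,[-0.44,-0.5,0],0],[45,[-0.52,-0.6,0],0],[45,[-0.57,-0.67,0],0],[45,[-0.57,-0.67,0.08],0],[45,[-0.57,-0.67,0.16],0],[45,[-0.57,-0.67,0.25],0]]'
python3 - <<'E'
from fit import *
b,d,P=wcloud();cv2.imwrite('pics/w5.png',b)
s=read_state();t=s['eef_pos'];h=R.from_quat(s['tool_rot']).as_matrix()[:,0];h=np.arctan2(h[1],h[0]);print(s['time_s'],t,h)
Q=P[(d>0)&(d<.5)&(P[...,2]<.07)][::3]
p,e=fit(Q,(.605,.226,.072));print('fit',p.round(4),np.degrees(p[2]),e)
A=P[(d>0)&(abs(P[...,2]-t[2]-.0365)<.003)&(np.hypot(P[...,0]-t[0],P[...,1]-t[1])<.07)]
c,sn=np.cos(p[2]),np.sin(p[2]);L=lambda Q:(c*(Q[:,0]-p[0])+sn*(Q[:,1]-p[1]),-sn*(Q[:,0]-p[0])+c*(Q[:,1]-p[1]))
x,y=L(A);k=x>x.max()-.03;print('pack front',np.percentile(x,99.5),'y',np.percentile(y[k],[.5,99.5]))
x,y=L(Q);k=(abs(Q[:,2]-.032)<.004)&(abs(x+.053)<.02)&(abs(y-.075)<.018);print('pad',np.percentile(x[k],[2,98]),np.percentile(y[k],[2,98]))
for sg in(1,-1):
  for a in(0.01,.03):
    for lo,hi in((.027,.036),):
      k=(abs(x-a)<.005)&(Q[:,2]>lo)&(Q[:,2]<hi)&(sg*y>.015)&(sg*y<.07);print('lip',sg,a,np.percentile(y[k],[3,97]) if k.any() else '')
E
```

```text
time_s: 23.65
eef_pos: [0.5146, 0.2181, 0.0754]
tool_rot: [0.999, 0.036, -0.0, 0.0]
wrist_force: [-0.2, -0.8, -4.6]
grip_width: 0.0515
finger_force: 63.7
23.7 [0.51379562 0.217594   0.074058  ] 0.07162875992006047
fit [0.606  0.2262 0.0771] 4.417266190773263 59.55235877673055
pack front -0.043408814071093794 y [-0.02608672  0.02389045]
pad [-0.06659557 -0.04009916] [0.06201343 0.0866168 ]
lip 1 0.01 [0.02556003 0.04840326]
lip 1 0.03 [0.02600576 0.0480003 ]
lip -1 0.01 [-0.04849363 -0.02602044]
lip -1 0.03 [-0.04889253 -0.02616433]
```

View pics/w5.png

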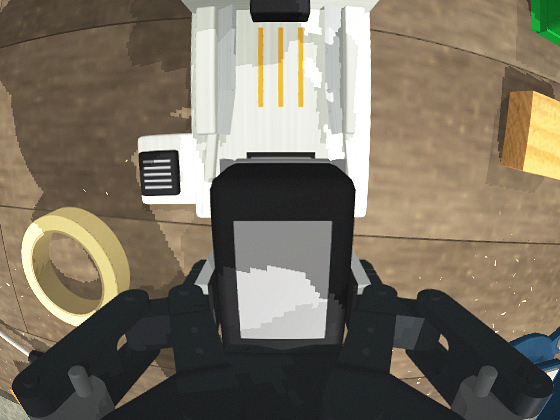

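The picture shows the pack (283,170 front edge) lined up before the lamp's deck, contacts at (280,65), pad at (160,172), and the dovetail lips symmetric about the pack to 1 mm. Next: set it down, slide on, watch forces.

```bash

python3 -m creep '[[45,[0,-0.01,0.06],0],[45,[0,-0.01,0.12],0],[45,[0,-0.01,0.18],0],[45,[0,-0.01,0.24],0],[45,[0,-0.01,0.29],0],[45,[0,-0.01,0.32],0],[45,[0,-0.01,0.34],0],[45,[0,-0.01,0.345],0],[45,[0,-0.01,0.345],0],[45,[0,-0.01,0.345],0]]'
python3 -m creep '[[45,[0.06,0,0],0],[45,[0.12,0,0],0],[45,[0.18,0,0],0],[45,[0.24,0,0],0],[45,[0.3,0,0],0],[45,[0.36,0,0],0],[45,[0.42,0,0],0],[45,[0.46,0,0],0],[45,[0.5,0,0],0],[45,[0.5,0,0],0]]'
```

```text
time_s: 24.95
eef_pos: [0.5145, 0.2195, 0.042]
tool_rot: [0.999, 0.036, 0.0, -0.0]
wrist_force: [-0.3, 0.0, -3.5]
grip_width: 0.0513
finger_force: 63.6
time_s: 26.2
eef_pos: [0.5648, 0.2232, 0.0418]
tool_rot: [0.999, 0.036, 0.0, -0.0]
wrist_force: [0.7, -0.4, -3.7]
grip_width: 0.0514
finger_force: 63.6
```

```bash

python3 -m creep '[[45,[0.04,0,0],0],[45,[0.08,0,0],0],[45,[0.12,0,0],0],[45,[0.16,0,0],0],[45,[0.2,0,0],0],[45,[0.24,0,0],0],[45,[0.27,0,0],0],[45,[0.3,0,0],0],[45,[0.32,0,0],0],[45,[0.32,0,0],0]]'
python3 -m creep '[[45,[0.015,0,0],0],[45,[0.03,0,0],0],[45,[0.045,0,0],0],[45,[0.06,0,0],0],[45,[0.07,0,0],0],[45,[0.075,0,0],0],[45,[0.08,0,0],0],[45,[0.08,0,0],0],[45,[0.08,0,0],0],[45,[0.08,0,0],0]]'
```

```text
time_s: 27.45
eef_pos: [0.5958, 0.2252, 0.0415]
tool_rot: [0.999, 0.036, -0.001, 0.0]
wrist_force: [-4.3, 1.1, -2.6]
grip_width: 0.0511
finger_force: 63.9
time_s: 28.7
eef_pos: [0.6039, 0.2258, 0.0414]
tool_rot: [0.999, 0.036, -0.0, 0.0]
wrist_force: [-4.3, 0.0, -4.4]
grip_width: 0.0514
finger_force: 63.8
```

```bash

python3 -m creep '[[45,[0.003,0,0],0],[45,[0.006,0,0],0],[45,[0.008,0,0],0],[45,[0.01,0,0],0],[45,[0.01,0,0],0],[45,[0.01,0,0],0],[45,[0.01,0,0],0],[45,[0.01,0,0],0],[45,[0.01,0,0],0],[45,[0.01,0,0],0]]'
python3 - <<'E'
from h import *
b,d,P=wcloud();cv2.imwrite('pics/w6.png',b)
t=read_state()['eef_pos'];p=(.606,.2262,.075)
c,sn=np.cos(p[2]),np.sin(p[2])
x=c*(P[...,0]-p[0])+sn*(P[...,1]-p[1]);y=-sn*(P[...,0]-p[0])+c*(P[...,1]-p[1])
k=(d>0)&(abs(P[...,2]-.078)<.004)&(abs(y)<.03)&(abs(x)<.07);print('front',np.percentile(x[k],99.5),np.median(P[k][:,2]))
k=(d>0)&(abs(P[...,2]-.06)<.006)&(abs(y)<.05)&(abs(y)>.03)&(x>.03)&(x<.075);print('wall',np.percentile(x[k],[1,5,50]))
E
```

```text
time_s: 29.95
eef_pos: [0.6039, 0.2258, 0.0415]
tool_rot: [0.999, 0.036, -0.001, 0.0]
wrist_force: [-8.6, -0.2, -2.1]
grip_width: 0.0512
finger_force: 63.8
front 0.04601269203662838 0.07797375288832906
wall [0.04676162 0.0474755  0.05265595]
```

```bash

python3 -m creep '[[45,[0.005,0,0],0],[45,[0.01,0,0],0],[45,[0.015,0,0],0],[45,[0.02,0,0],0],[45,[0.02,0,0],0],[45,[0.02,0,0],0],[45,[0.02,0,0],0],[45,[0.02,0,0],0],[45,[0.02,0,0],0],[45,[0.02,0,0],0]]'
```

```text
time_s: 31.25
eef_pos: [0.6039, 0.2257, 0.0416]
tool_rot: [0.999, 0.036, -0.003, 0.001]
wrist_force: [-13.7, 1.2, -0.0]
grip_width: 0.0513
finger_force: 64.4
```

It's hard against the stop, so it should be caught. Next I ease off, let go, rise and check.

```bash

python3 -m creep '[[45,[-0.015,0,0],0],[45,[-0.03,0,0],0],[45,[-0.035,0,0],0],[60,[-0.035,0,0],0],[70,[-0.035,0,0],0],[80,[-0.035,0,0],0],[85,[-0.035,0,0],0],[85,[-0.035,0,-0.05],0],[85,[-0.035,0,-0.15],0],[85,[-0.035,0,-0.25],0]]'
python3 -m creep '[[85,[0,0,-0.15],0],[85,[0,0,-0.3],0],[85,[-0.1,0,-0.45],0],[85,[-0.2,0,-0.6],0],[85,[-0.3,0,-0.7],0],[85,[-0.4,0,-0.7],0],[85,[-0.5,0,-0.7],0],[85,[-0.6,0,-0.7],0],[85,[-0.6,0,-0.7],0],[85,[-0.6,0,-0.7],0]]'
python3 - <<'E'
from h import *
b,d,P=wcloud();cv2.imwrite('pics/w7.png',b)
p=(.606,.2262,.075)
c,sn=np.cos(p[2]),np.sin(p[2])
x=c*(P[...,0]-p[0])+sn*(P[...,1]-p[1]);y=-sn*(P[...,0]-p[0])+c*(P[...,1]-p[1])
k=(d>0)&(abs(P[...,2]-.078)<.004)&(abs(y)<.04)&(abs(x)<.09);print('pack x',np.percentile(x[k],[.5,99.5]),'y',np.percentile(y[k],[.5,99.5]),np.median(P[k][:,2]))
print(cv2.minAreaRect((P[k][:,:2]*1000).astype(np.float32)))
k=(d>0)&(abs(P[...,2]-.06)<.006)&(abs(y)<.05)&(abs(y)>.03)&(x>.03)&(x<.075);print('wall',np.percentile(x[k],[1,5,50]))
k=(d>0)&(abs(x+.053)<.008)&(abs(y-.075)<.008);print('pad z',np.median(P[k][:,2]))
b,d=camera('top');P=cloud('top',d,camera_model('top'))
k=(d>0)&(np.hypot(P[...,0]-.603,P[...,1]+.128)<.008);print('charger pad z',np.median(P[k][:,2]))
E
```

```text
time_s: 32.5
eef_pos: [0.604, 0.2261, 0.0679]
tool_rot: [0.999, 0.036, 0.0, -0.0]
wrist_force: [-0.1, 0.1, 0.3]
grip_width: 0.085
finger_force: 0.0
time_s: 33.75
eef_pos: [0.544, 0.2217, 0.1367]
tool_rot: [0.999, 0.036, 0.0, 0.0]
wrist_force: [0.1, 0.1, 0.1]
grip_width: 0.0851
finger_force: 0.0
pack x [-0.04454928  0.04223081] y [-0.02513011  0.02504348] 0.07779556624730741
((604.7131958007812, 225.9615020751953), (89.1676025390625, 51.54600143432617), 3.710815668106079)
wall [0.04639564 0.04664587 0.05111257]
pad z 0.21139705156321892
charger pad z 0.03113988110239707
```

View pics/w7.png

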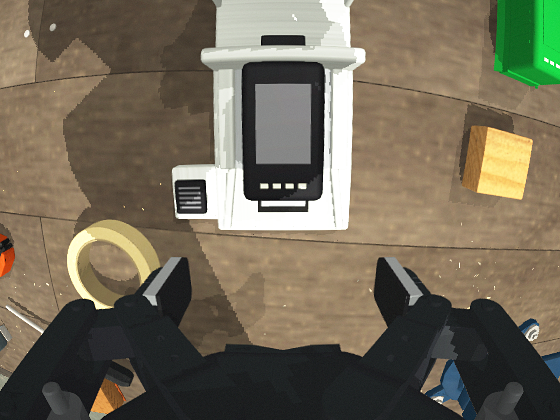

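The picture shows the pack at (284,130) home on the lamp, its front about 4 mm from the wall. The ejector hasn't pushed it back to −14 mm, so the catch holds. The robot is clear and the bystanders are in place.

```bash
python3 -c "
from cell import *
print(job_done())"
```

```text
the job is handed in; nothing more can be done
None
```

I slid the pack off the charger and onto the work light, let go of it and handed the job in at about 34 s; the camera puts it home within about 1 mm, and it stayed there after release, so the lamp's catch must be holding it (my reading of that pad's height was spoiled), with the charger's pad up and no contact with the bystanders.

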